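Tighten the arbor nut until the torque wrench breaks over

ROBOT

A 7-joint arm with a two-finger parallel gripper is mounted at the origin on a cart in front of the work surface, level with it; the furniture and walls round the work are solid. World frame = base frame: x ahead of the robot, y to its left, z up, the work surface at z = 0. Lengths are in m, angles in rad, forces in N, time in s.
With the tool pointing down it reaches from about 0.425 to 0.875 m from the base axis. Payload 4.7 kg.
Tool frame: the origin (TCP) lies midway between the tips of the shut fingers; the grasp point (between the pads) lies 19 mm behind it; x points along the fingers, z is the direction in which the jaws open and shut, and the axes are right-handed (so a half turn about x gives the same grasp; the last joint's range is limited). The gripper opens to 87 mm and grips with 3 to 60 N. Pads are 19 mm wide; open, the fingers measure 117 mm over their backs; the gripper's body (75 mm by 190 mm) begins 51 mm behind the grasp point.
Start: joints at [-1.28, 0.321, -0.07, 1.45, 0.023, 1.371, -0.057], TCP at [0.178, 0.625, 0.223] pointing down, gripper open.
Joint ranges: [-2.86, 2.86], [-0.3, 2.09], [-1.38, 1.24], [0.06, 2.45], [-1.56, 4.7], [0.09, 2.05], [-2.69, 2.69]. Speed limits (rad/s): [2.57, 2.57, 3.14, 3.14, 3.14, 3.14, 3.14].

INTERFACE

Orientations are given as a rotation vector (axis times angle).
In Python, from bench import ctrl, vision, close_job gives the robot as it stands. The module is installed in compiled form; this text tells all that it offers.
- The arm moves only by the tool servo_tool, never from a script. Its argument "commands" is a list that holds one entry, the list of rows, each a list of 7 numbers: the turn, a rotation vector about the tool's x, y, z in degrees, then the shift along the tool's x, y, z in mm, then the finger opening in mm, from 0 to 87. In form: [[[wx, wy, wz, x, y, z, grip], ...]]. A call has 1 to 5 rows; each row is the pose to reach, as a shift and turn from the pose commanded when the call began, along the tool's axes at that moment; what a row does not reach only later rows make up. A row lasts 1/8 s, in which the tool goes at most 62.5 mm and 10.7 degrees, less where a joint would pass 70% of its speed; a pose out of reach is approached as far as the arm can. A call with a gripper value outside its range is refused whole. The fingers move at their own pace and stop on an object; "newtons" is the grip in N (left out, the last holds). Time passes only in rows, so rows that repeat a pose let the fingers close. It gives the time, the measured TCP pose, the force and the opening at its end, in the units of the state.
- ctrl.get_state(): the state, without advancing time (a new reading comes with each control period).
- vision.get_image(name): name is "scene" or "top" or "wrist"; returns the picture (480x640x3 uint8, red, green, blue); there is no depth.
- vision.camera_info(name): a dict with "fov_y" (degrees; the focal length in pixels is half the picture's height over the tangent of half this angle, whatever the lens; pixels are square), "cx", "cy" (the principal point, pixels), "pose" (4x4, takes a point from camera to world coordinates). Camera axes: x right, y down, z forward; pixel columns grow to the right and rows downward; lengths in m; the calibration is good to about 2 mm. A picture is of the moment at which its call begins: read the wrist's pose just before it. camera_info takes no time and is no camera call; for the wrist camera it gives the pose at the moment of the call.
- close_job(): hands the job in, once; it reports no verdict.
The state is a dict: "time": time; "joint_positions": joint angles; "qd": joint speeds; "joint_torque": joint torques, N m; "position": TCP position; "tool_rot": TCP orientation; "ft_force": force on the tool from outside, world axes, zero at the start; "torque": the same for the moment, N m; "grip_width": opening from 0.0 (shut) to 1.0 (fully open).
Only numpy, scipy, OpenCV 4.12 (cv2) and the standard library are available. Lean on these libraries where they do the work, as an engineer would, in place of code of your own. Each camera call takes 0.05 s, during which the arm holds its last target. There are 200 camera calls.

TASK

Tighten the arbor nut that has the break-over torque wrench on it (the long wrench with the round black grip and a hinge behind its head): swing the grip clockwise, as seen from above, until the wrench's hinge breaks over. Stop there so that the nut is not overtightened, let go, and leave the handle bent over. Do not move the flat open-ended wrench on the other bearing block.

Things in the scene. Friction and masses are not known exactly. Their poses are not given: they have to be found in the camera images.
- click_grip (a point): Centre of the round black grip (26 mm thick, 106 mm long, level, 135 mm above the table) of a torque wrench on the nut of a grey bearing block (88 mm across) fixed to the table. Starts pointing from nut roughly to the robot. Site x axis runs along the handle to the head: handle straight, the wrench hinge is 155 mm and the vertical nut axis 200 mm along +x. Tightening moves it to the robot's left.
- click_nut (a joint): Turn of that nut and the wrench head about the vertical nut axis, rad, growing clockwise seen from above. Starts between -0.2 and 0 and stays where left. Gets stiffer as it turns (torque about 1 + 2 x value, N m); the wrench breaks over at about 0.25, with 7 to 8 N on the grip. Past 0.42 the nut is overtightened.
- click_handle (a joint): Bend of the wrench's handle at its hinge (vertical, 45 mm behind the nut axis), rad: 0 straight, growing clockwise seen from above. Stays 0 until about 1.2 N m acts on the hinge, then gives under about that torque to its stop at 0.35, and stays where left; pushing on against the stop turns the nut further.
- plain_tip (a point): Outer end of a plain flat open-ended steel wrench (8 mm thick, 105 mm above the table) on the nut of a second, equal bearing block, 150 mm from that nut's axis, which lies along the point's +x. It turns easily; leave it alone.

How it is judged:
By the outcome, as a careful person would: the job done as asked, in the order asked, and still so for the second after the job is handed in, with the robot touching nothing.
It also fails if it takes over 40 s, if anything falls off the work surface, if the arm or the gripper's body presses on something with over 40 N, if the wrist force passes 120 N, or if a joint passes its speed limit or range.

## Working session

There is one attempt and no reset: what is moved stays moved. The work goes in short steps, Python scripts to look and compute and a tool call to move; the robot and the scene stay as the last step left them, time stands still between calls to the robot, and variables do not carry over. Pictures are saved under pics/ and viewed, about 8 in all and at most 12, crops included, and the job is handed in when it is done.

Besides the shell and the picture viewer there is one more tool, called in YAML: its name, and indented under it one key for each argument. servo_tool: Moves the arm, as the interface text tells. Its arguments: {"type":"object","properties":{"commands":{"type":"array"},"newtons":{"type":"number"}},"required":["commands"]}

```bash
mkdir -p pics; python3 - <<'E'
from bench import ctrl, vision
import cv2,numpy as np
np.set_printoptions(precision=4,suppress=True)
s=ctrl.get_state()
for k,v in s.items(): print(k,np.round(v,4))
for n in("scene","top"):
    i=vision.camera_info(n);print(n,i["fov_y"],i["cx"],i["cy"]);print(np.array(i["pose"]))
    cv2.imwrite(f"pics/{n}0.png",vision.get_image(n)[:,:,::-1])
E
```

```text
time 0.0
joint_positions [-1.2799  0.3218 -0.0701  1.4517  0.0226  1.3708 -0.0569]
qd [0.0006 0.0007 0.0002 0.0003 0.     0.001  0.0007]
joint_torque [ -0.0003 -49.1294  -0.4042 -31.2535  -0.0639   0.0433   0.0002]
position [0.1775 0.6247 0.2215]
tool_rot [-1.0042  1.329   1.0021]
ft_force [0.0808 0.3998 0.1331]
torque [ 0.0029 -0.0507  0.0667]
grip_width 0.9972
scene 42.46508480507445 320.67081186384644 238.50827343422523
[[ 0.6842 -0.365   0.6314 -0.0426]
 [-0.729  -0.3168  0.6068 -0.5155]
 [-0.0214 -0.8755 -0.4828  0.6253]
 [ 0.      0.      0.      1.    ]]
top 42.07431848418655 320.7495456582044 242.85949143090266
[[ 0.0054 -0.9898  0.1421  0.4769]
 [-1.     -0.0048  0.0047  0.1341]
 [-0.004  -0.1421 -0.9898  0.9491]
 [ 0.      0.      0.      1.    ]]
```

View pics/top0.png

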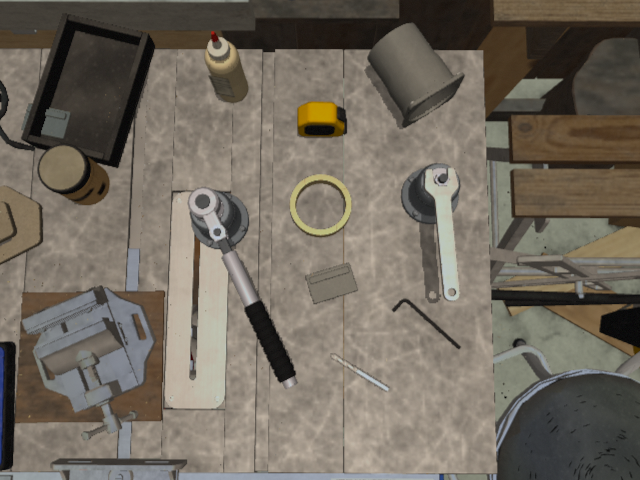

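View pics/scene0.png

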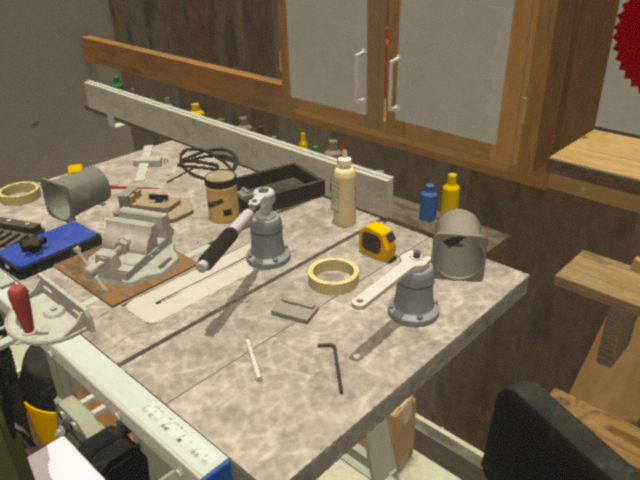

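Top view: the torque wrench's nut is at about (205,202) and its black grip runs from (247,305) to (292,382). The plain wrench is at the right, (440,180) to (452,295). Tightening moves the grip left in the picture. Next I'll measure the grip by colour mask.

```bash
cat > h.py <<'E'
import cv2,numpy as np
from bench import ctrl, vision
from scipy.spatial.transform import Rotation as R
np.set_printoptions(precision=4,suppress=True)
def ray(n,px,z):
    i=vision.camera_info(n);f=240/np.tan(np.radians(i["fov_y"]/2));P=np.array(i["pose"])
    px=np.atleast_2d(px).astype(float)
    d=np.c_[(px[:,0]-i["cx"])/f,(px[:,1]-i["cy"])/f,np.ones(len(px))]@P[:3,:3].T
    return P[:3,3]+d*((z-P[2,3])/d[:,2])[:,None]
def grip(im,n="top",box=(150,280,320,410),z=.135):
    x0,y0,x1,y1=box
    m=(im.max(2)<50).astype(np.uint8); k=np.zeros_like(m);k[y0:y1,x0:x1]=m[y0:y1,x0:x1]
    k=cv2.morphologyEx(k,cv2.MORPH_CLOSE,np.ones((7,7)))
    k=cv2.morphologyEx(k,cv2.MORPH_OPEN,np.ones((7,7)))
    c=max(cv2.findContours(k,0,2)[0],key=cv2.contourArea)
    r=cv2.minAreaRect(c);b=cv2.boxPoints(r)
    return r,b,ray(n,b,z)
E
python3 - <<'E'
from h import *
im=cv2.imread("pics/top0.png")
r,b,w=grip(im);print(r,b);print(w,"len",np.linalg.norm(w-np.roll(w,1,0),axis=1))
c=w.mean(0);print("grip",c)
print("nut",ray("top",[205,202],.15),ray("top",[205,202],.16))
m=np.argsort(w[:,0]);a=w[m[2:]].mean(0)-w[m[:2]].mean(0);a/=np.linalg.norm(a);print("axis",a,np.degrees(np.arctan2(a[1],a[0])))
print("hinge,nut pred",c+.155*a,c+.2*a)
s=ctrl.get_state();print(R.from_rotvec(s["tool_rot"]).as_matrix())
# vise top heights: rough, the base px at both views
E
```

```text
((269.9805908203125, 341.0092468261719), (82.37527465820312, 19.390003204345703), 64.53665161132812) [[243.5194 307.9908]
 [261.0259 299.6544]
 [296.4418 374.0277]
 [278.9353 382.3641]]
[[0.5079 0.2378 0.135 ]
 [0.5188 0.2153 0.135 ]
 [0.4241 0.1681 0.135 ]
 [0.4135 0.1904 0.135 ]] len [0.1056 0.0251 0.1058 0.0246]
grip [0.4661 0.2029 0.135 ]
nut [[0.6449 0.2895 0.15  ]] [[0.6428 0.2875 0.16  ]]
axis [0.8942 0.4476 0.    ] 26.589126383316653
hinge,nut pred [0.6047 0.2723 0.135 ] [0.6449 0.2924 0.135 ]
[[-0.0004 -0.9619  0.2733]
 [-0.0017  0.2733  0.9619]
 [-1.     -0.0001 -0.0018]]
```

Grip centre is (0.466, 0.203) and its axis 26.6°. Its size, 106×25 mm, and the predicted nut at (0.645, 0.292) agree with the nut seen directly. Approaching in steps.

servo_tool:
  commands:
    - [[-8, 0, 0, -20, -40, -33, 87], [-17, 0, 0, -25, -80, -66, 87], [-26, 0, 0, -25, -120, -99, 87], [-34, 0, 0, -25, -160, -132, 87], [-42.5, 0, 0, -25, -196, -163, 87]]

```text
time: 0.72
position: [0.3227, 0.4129, 0.2472]
tool_rot: [-1.546, 0.95, 1.546]
ft_force: [0.3, 0.7, -0.0]
grip_width: 0.999
```

```bash
cat >> h.py <<'E'
def go(p,yaw=None):
    s=ctrl.get_state();M=R.from_rotvec(s["tool_rot"]).as_matrix()
    y=np.degrees(np.arctan2(M[1,2],M[0,2]))
    print("t",s["time"],"pos",s["position"],"yaw",y,"F",s["ft_force"],"w",s["grip_width"]);print(M)
    print("shift mm",1000*M.T@(np.array(p)-s["position"]),"wx",None if yaw is None else y-yaw)
E
python3 -c "
from h import *
go([.466,.203,.235],116.6)"
```

```text
t 0.725 pos [0.3227 0.4129 0.2472] yaw 116.87176457584793 F [ 0.308   0.6913 -0.0353] w 0.9988683892222818
[[-0.     -0.892  -0.452 ]
 [-0.0005 -0.452   0.892 ]
 [-1.      0.0002 -0.0004]]
shift mm [  12.3361  -32.9875 -252.0342] wx 0.2717645758479392
```

servo_tool:
  commands:
    - [[0, 0, 0, 0, -7, -50, 87], [0, 0, 0, 0, -14, -100, 87], [0, 0, 0, 4, -20, -150, 80], [0, 0, 0, 8, -27, -200, 70], [0, 0, 0, 12, -33, -252, 60]]

```text
time: 1.35
position: [0.4646, 0.2031, 0.2352]
tool_rot: [-1.543, 0.952, 1.543]
ft_force: [1.2, 0.8, -0.4]
grip_width: 0.78
```

servo_tool:
  commands:
    - [[0, 0, 0, 0, 0, 0, 60], [0, 0, 0, 0, 0, 0, 60]]

```text
time: 1.6
position: [0.4637, 0.2048, 0.2353]
tool_rot: [-1.542, 0.952, 1.544]
ft_force: [-0.1, -0.3, -1.1]
grip_width: 0.696
```

```bash
python3 -c "
from h import *
go([.466,.203,.117],116.6)
im=vision.get_image('top')[:,:,::-1];wr=vision.get_image('wrist')[:,:,::-1]
cv2.imwrite('pics/a.png',cv2.resize(np.hstack([im,wr]),(800,300)))"
```

```text
t 1.6 pos [0.4637 0.2048 0.2353] yaw 116.63752275049599 F [-0.1379 -0.2814 -1.1045] w 0.6955449587802424
[[-0.0009 -0.8939 -0.4483]
 [ 0.0003 -0.4483  0.8939]
 [-1.      0.0006  0.0007]]
shift mm [118.2587  -1.328   -2.7731] wx 0.03752275049599518
```

View pics/a.png

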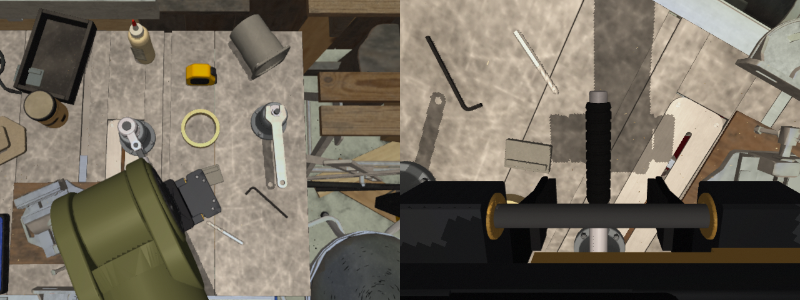

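The wrist view shows the grip (column ≈598) centred between the fingers (≈548 and ≈660). Descending, then narrowing to about 40 mm so the fingers cage the grip.

servo_tool:
  commands:
    - [[0, 0, 0, 35, 0, -1, 60], [0, 0, 0, 70, 0, -2, 60], [0, 0, 0, 100, -1, -3, 60], [0, 0, 0, 118, -1, -3, 60], [0, 0, 0, 118, -1, -3, 36]]

```text
time: 2.33
position: [0.4653, 0.2027, 0.1166]
tool_rot: [-1.543, 0.953, 1.546]
ft_force: [-0.2, 0.4, 0.8]
grip_width: 0.632
```

servo_tool:
  commands:
    - [[0, 0, 0, 0, 0, 0, 36], [0, 0, 0, 0, 0, 0, 36], [0, 0, 0, 0, 0, 0, 36]]

```text
time: 2.7
position: [0.4669, 0.2025, 0.1184]
tool_rot: [-1.543, 0.951, 1.542]
ft_force: [0.6, -0.2, -0.9]
grip_width: 0.427
```

```bash
python3 - <<'E'
from h import *
go([.466,.203,.117],116.6)
# targets: TCP pose along the arc about the nut (cw), then about hinge
N=np.array([.645,.292]);s=ctrl.get_state();p=s["position"];M=R.from_rotvec(s["tool_rot"]).as_matrix()
rot=lambda a:np.array([[np.cos(a),np.sin(a)],[-np.sin(a),np.cos(a)]])
for a in (.04,.08,.12,.16,.2,.25,.3):
    q=np.r_[N+rot(a)@(np.array([.466,.203])-N),p[2]];print(a,np.degrees(a),1000*M.T@(q-p))
E
```

```text
t 2.7 pos [0.4669 0.2025 0.1184] yaw 116.63941371008913 F [ 0.6012 -0.1723 -0.8671] w 0.4269549046520881
[[ 0.0014 -0.8938 -0.4484]
 [ 0.0009 -0.4484  0.8938]
 [-1.     -0.0016  0.0002]]
shift mm [1.4372 0.5851 0.8313] wx 0.039413710089135634
0.04 2.291831180523293 [0.0014 0.3945 8.8251]
0.08 4.583662361046586 [ 0.0042 -0.1131 16.8046]
0.12 6.875493541569878 [ 0.0074 -0.9395 24.7575]
0.16 9.167324722093172 [ 0.0111 -2.0832 32.6709]
0.2 11.459155902616466 [ 0.0154 -3.5424 40.5323]
0.25 14.32394487827058 [ 0.0214 -5.8066 50.2667]
0.3 17.188733853924695 [ 0.0282 -8.5545 59.8757]
```

servo_tool:
  commands:
    - [[1, 0, 0, 0, 0, 5, 36], [2.3, 0, 0, 0, 0, 9, 36], [3.5, 0, 0, 0, 0, 13, 36], [4.6, 0, 0, 0, 0, 17, 36], [5.7, 0, 0, 0, -0.5, 21, 36]]

```text
time: 3.32
position: [0.4584, 0.2207, 0.1179]
tool_rot: [-1.473, 1.014, 1.47]
ft_force: [4.7, -4.2, 0.7]
grip_width: 0.413
```

```bash
cat >> h.py <<'E'
def look(name):
    s=ctrl.get_state();M=R.from_rotvec(s["tool_rot"]).as_matrix()
    print("t",s["time"],"pos",s["position"],"Ftool",M.T@s["ft_force"],"w",s["grip_width"],"yaw",np.degrees(np.arctan2(M[1,2],M[0,2])))
    a=vision.get_image("scene")[:,:,::-1];b=vision.get_image("top")[:,:,::-1]
    cv2.imwrite(f"pics/{name}s.png",a);cv2.imwrite(f"pics/{name}t.png",b)
    x=cv2.resize(a[150:300,150:350],(532,400));y=cv2.resize(b[170:270,160:290],(260,200))
    o=np.zeros((400,800,3),np.uint8);o[:,:532]=x;o[:200,532:792]=y;cv2.imwrite(f"pics/{name}.png",o)
E
python3 -c "
from h import *
look('b')"
```

```text
t 3.325 pos [0.4584 0.2207 0.1179] Ftool [-0.715  -2.9253 -5.5977] w 0.41296088364824485 yaw 110.82970779121271
```

View pics/b.png

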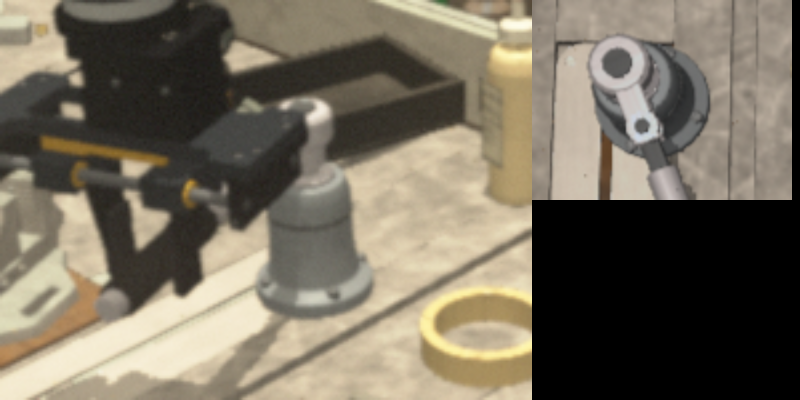

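servo_tool:
  commands:
    - [[1, 0, 0, 0, 0, 4, 36], [2, 0, 0, 0, 0, 7, 36], [3, 0, 0, 0, -0.5, 10, 36], [4, 0, 0, 0, -0.5, 13, 36], [4.6, 0, 0, 0, -1, 16, 36]]

```text
time: 4.05
position: [0.4533, 0.2355, 0.1178]
tool_rot: [-1.417, 1.062, 1.414]
ft_force: [3.0, -5.4, 2.1]
grip_width: 0.417
```

```bash
cat >> h.py <<'E'
def head(f):
    im=cv2.imread(f);g=cv2.cvtColor(im,6)[180:265,180:240]
    g=cv2.resize(g,None,fx=6,fy=6,interpolation=cv2.INTER_CUBIC)
    c=cv2.HoughCircles(cv2.GaussianBlur(g,(0,0),3),cv2.HOUGH_GRADIENT,1,60,param1=80,param2=20,minRadius=14,maxRadius=90)
    return None if c is None else np.c_[c[0][:,:2]/6+[180,180],c[0][:,2]/6][:6]
E
python3 -c "
from h import *
look('c')
for f in 'top0','bt','ct':print(head(f'pics/{f}.png'))
o=[cv2.resize(cv2.imread(f'pics/{f}.png')[180:270,180:245],(260,360)) for f in ('top0','bt','ct')]
cv2.imwrite('pics/heads.png',np.hstack(o))"
```

```text
t 4.05 pos [0.4533 0.2355 0.1178] Ftool [-2.0663 -1.3286 -6.0562] w 0.41710829118415 yaw 106.25595199812338
[[217.25   232.0833   3.8333]
 [202.9167 202.0833   8.1667]]
[[202.5833 201.25     7.4   ]
 [214.9167 233.0833   3.7167]]
[[202.0833 201.25     7.8   ]
 [212.25   233.75     3.7833]]
```

View pics/heads.png

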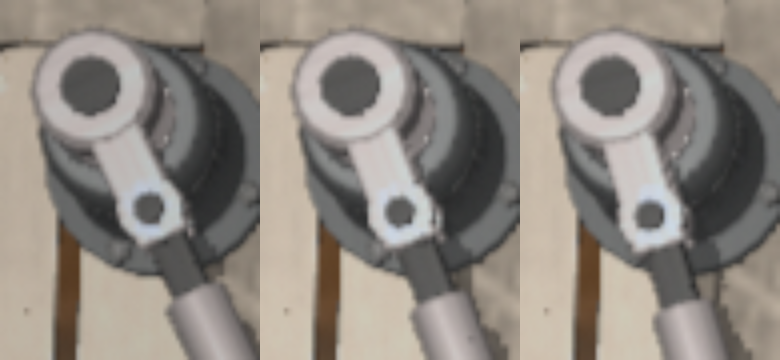

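Hough circles give the head's turn: 25.7°, 21.4°, 16.8° in the three views (0.155 rad so far), with the handle still straight. I'll continue in smaller steps.

servo_tool:
  commands:
    - [[1, 0, 0, 0, 0, 3, 36], [2, 0, 0, 0, 0, 6, 36], [3, 0, 0, 0, 0, 9, 36], [3.6, 0, 0, 0, -0.5, 12, 36]]

```text
time: 4.65
position: [0.4504, 0.2468, 0.1178]
tool_rot: [-1.372, 1.098, 1.369]
ft_force: [1.8, -6.1, 3.0]
grip_width: 0.414
```

```bash
cat >> h.py <<'E'
N=np.array([.645,.292])
def est(f,p):
    c=head(f);h=c[np.argmax(c[:,1])][:2]-[202.5,201.5]
    hd=np.degrees(np.arctan2(h[0],h[1]))+.9; t=np.radians(hd)
    H=N-.045*np.array([np.cos(t),np.sin(t)]); v=H-np.array(p)[:2]
    # angle of TCP seen from hinge; handle = that + offset (contact standoff)
    print(f,"head",hd,"turned rad",np.radians(26.6-hd),"tcp line from hinge",np.degrees(np.arctan2(v[1],v[0])),"r",np.linalg.norm(v),"head-tcp rad",t-np.arctan2(v[1],v[0]))
E
python3 -c "
from h import *
look('d')
est('pics/bt.png',[.4584,.2207]);est('pics/ct.png',[.4533,.2355]);est('pics/dt.png',ctrl.get_state()['position'])"
```

```text
t 4.65 pos [0.4504 0.2468 0.1178] Ftool [-2.9604 -0.422  -6.3975] w 0.41423604777897716 yaw 102.64482999805296
pics/bt.png head 22.361769584394224 turned rad 0.07397107521048847 tcp line from hinge 20.49039618964824 r 0.15477657374579043 head-tcp rad 0.032661627272541016
pics/ct.png head 17.721409890040828 turned rad 0.15496063035379296 tcp line from hinge 16.044327813520443 r 0.1548677323452041 head-tcp rad 0.0292706040614642
pics/dt.png head 16.941625517901457 turned rad 0.16857043510322173 tcp line from hinge 11.79215568487658 r 0.15502384418699774 head-tcp rad 0.08987520331840676
```

```bash
python3 -c "
from h import *
for f in ('ct','dt'):print(head(f'pics/{f}.png'))
o=[cv2.resize(cv2.imread(f'pics/{f}.png')[180:280,180:245],(260,400)) for f in ('ct','dt')]
cv2.imwrite('pics/heads2.png',np.hstack(o))"
```

```text
[[202.0833 201.25     7.8   ]
 [212.25   233.75     3.7833]]
[[202.5833 201.5833   7.5   ]
 [211.9167 234.25     9.2667]]
```

View pics/heads2.png

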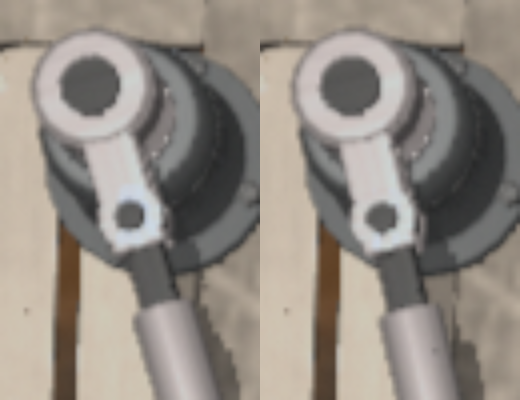

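The hinge pin in the latest view is really at about (210.5,234), because Hough took the outer ring. The handle is still nearly straight, with about 0.21 rad turned. I'll tighten the hinge detection and go on.

servo_tool:
  commands:
    - [[0.8, 0, 0, 0, 0, 3, 36], [1.7, 0, 0, 0, 0, 6, 36], [2.5, 0, 0, 0, 0, 9, 36], [3.4, 0, 0, 0, -0.5, 12, 36]]

```text
time: 5.25
position: [0.4481, 0.2581, 0.1177]
tool_rot: [-1.329, 1.131, 1.326]
ft_force: [2.1, -7.1, 3.9]
grip_width: 0.414
```

```bash
cat >> h.py <<'E'
def head(f):
    im=cv2.imread(f);g=cv2.cvtColor(im,6)[220:248,190:228]
    g=cv2.resize(g,None,fx=6,fy=6,interpolation=cv2.INTER_CUBIC)
    c=cv2.HoughCircles(cv2.GaussianBlur(g,(0,0),3),cv2.HOUGH_GRADIENT,1,60,param1=80,param2=10,minRadius=17,maxRadius=29)
    return np.c_[c[0][:,:2]/6+[190,220],c[0][:,2]/6][:1]
E
python3 -c "
from h import *
look('e')
for f in 'bcde':print(head(f'pics/{f}t.png'))
for f,p in zip('bcd',([.4584,.2207],[.4533,.2355],[.4504,.2468])): est(f'pics/{f}t.png',p)
est('pics/et.png',ctrl.get_state()['position'])"
```

```text
t 5.25 pos [0.4481 0.2581 0.1177] Ftool [-3.9188 -0.9704 -7.3634] w 0.41429046575917583 yaw 99.22271934811909
[[214.9167 233.0833   3.7167]]
[[212.25   233.75     3.7833]]
[[210.5833 234.4167   3.7167]]
[[208.5833 234.75     3.7   ]]
pics/bt.png head 22.361765998340974 turned rad 0.07397113779892484 tcp line from hinge 20.49039723170729 r 0.15477657365381617 head-tcp rad 0.03266154649674319
pics/ct.png head 17.721409890040828 turned rad 0.15496063035379296 tcp line from hinge 16.044327813520443 r 0.1548677323452041 head-tcp rad 0.0292706040614642
pics/dt.png head 14.697086287315127 turned rad 0.2077450348671334 tcp line from hinge 12.60521233659291 r 0.15480361550672506 head-tcp rad 0.0365100879768043
pics/et.png head 11.268018153213456 turned rad 0.267593564082426 tcp line from hinge 9.132216537531084 r 0.15493198187542104 head-tcp rad 0.03727677036307195
```

servo_tool:
  commands:
    - [[0.8, 0, 0, 0, 0, 3, 36], [1.7, 0, 0, 0, 0, 6, 36], [2.5, 0, 0, 0, 0, 9, 36], [3.4, 0, 0, 0, -0.5, 12, 36]]

```text
time: 5.85
position: [0.4463, 0.2698, 0.1177]
tool_rot: [-1.285, 1.162, 1.283]
ft_force: [1.9, -6.6, 4.5]
grip_width: 0.421
```

```bash
python3 -c "
from h import *
look('f');print(head('pics/ft.png'))
est('pics/ft.png',ctrl.get_state()['position'])"
```

```text
t 5.85 pos [0.4463 0.2698 0.1177] Ftool [-4.4715 -1.2473 -6.777 ] w 0.420824530465562 yaw 95.81901929940126
[[207.9167 235.0833   3.85  ]]
pics/ft.png head 10.062346073786527 turned rad 0.28863651156779246 tcp line from hinge 5.092298360401847 r 0.1551993902583725 head-tcp rad 0.08674369657977812
```

The hinge has begun to break: the head nearly stopped and the bend is about 0.05. I'll follow the arc about the hinge now.

servo_tool:
  commands:
    - [[1.1, 0, 0, 0, 0, 3, 36], [2.2, 0, 0, 0, 0, 6, 36], [3.3, 0, 0, 0, 0, 9, 36], [4.4, 0, 0, 0, -0.5, 12, 36], [5.5, 0, 0, 0, -0.7, 15, 36]]

```text
time: 6.58
position: [0.4454, 0.2848, 0.1177]
tool_rot: [-1.215, 1.209, 1.212]
ft_force: [1.7, -7.4, 4.1]
grip_width: 0.418
```

```bash
python3 -c "
from h import *
look('g');print(head('pics/gt.png'))
est('pics/gt.png',ctrl.get_state()['position'])"
```

```text
t 6.575 pos [0.4454 0.2848 0.1177] Ftool [-4.0986 -1.6663 -7.3866] w 0.4178550620619631 yaw 90.31486772230214
[[208.0833 235.0833   3.75  ]]
pics/gt.png head 10.339266700816816 turned rad 0.28380333485942677 tcp line from hinge -0.5173179543688264 r 0.15539903777839773 head-tcp rad 0.18948314775448272
```

servo_tool:
  commands:
    - [[1.1, 0, 0, 0, 0, 3, 36], [2.2, 0, 0, 0, 0, 6, 36], [3.3, 0, 0, 0, 0, 9, 36], [4.4, 0, 0, 0, -0.5, 12, 36], [5.5, 0, 0, 0, -0.7, 15, 36]]

```text
time: 7.3
position: [0.446, 0.2997, 0.1177]
tool_rot: [-1.144, 1.254, 1.141]
ft_force: [1.2, -7.1, 3.0]
grip_width: 0.417
```

```bash
python3 -c "
from h import *
look('i');print(head('pics/it.png'))
est('pics/it.png',ctrl.get_state()['position'])"
```

```text
t 7.3 pos [0.446  0.2997 0.1177] Ftool [-3.0032 -1.8549 -7.0065] w 0.417267119820143 yaw 84.81409710271308
[[207.9167 234.9167   3.7833]]
pics/it.png head 10.107262617236453 turned rad 0.28785256999597625 tcp line from hinge -5.935282024285255 r 0.1555602275837055 head-tcp rad 0.2799952243927272
```

servo_tool:
  commands:
    - [[1, 0, 0, 0, 0, 3, 36], [2, 0, 0, 0, 0, 6, 36], [2, 0, 0, 0, 0, 7, 36]]

```text
time: 7.78
position: [0.4466, 0.3068, 0.1177]
tool_rot: [-1.119, 1.269, 1.116]
ft_force: [0.8, -7.5, 5.2]
grip_width: 0.416
```

```bash
python3 -c "
from h import *
look('j');print(head('pics/jt.png'))
est('pics/jt.png',ctrl.get_state()['position'])"
```

```text
t 7.775 pos [0.4466 0.3068 0.1177] Ftool [-5.1903 -1.7616 -7.3803] w 0.4163391269485852 yaw 82.85291898579258
[[207.75 234.75   3.75]]
pics/jt.png head 9.872626614896394 turned rad 0.2919477407805274 tcp line from hinge -8.318126241891822 r 0.15573013044732542 head-tcp rad 0.3174885307675189
```

servo_tool:
  commands:
    - [[0, 0, 0, 0, 0, -2, 36], [0, 0, 0, 0, 0, -5, 40], [0, 0, 0, 0, 0, -5, 60], [0, 0, 0, 0, 0, -5, 60], [0, 0, 0, 0, 0, -5, 60]]

```text
time: 8.5
position: [0.4456, 0.3043, 0.1175]
tool_rot: [-1.118, 1.265, 1.119]
ft_force: [0.4, 0.3, 0.2]
grip_width: 0.669
```

```bash
python3 -c "
from h import *
go([.45,.3,.25])"
```

```text
t 8.5 pos [0.4456 0.3043 0.1175] yaw 82.96256250944516 F [0.3633 0.3372 0.1738] w 0.6693523571912171
[[-0.0002 -0.9925  0.1225]
 [ 0.0003  0.1225  0.9925]
 [-1.      0.0002  0.0003]]
shift mm [-132.4613   -4.8233   -3.6743] wx None
```

servo_tool:
  commands:
    - [[0, 0, 0, -25, 0, 0, 60], [0, 0, 0, -60, 0, 0, 60], [0, 0, 0, -100, 0, 0, 60], [0, 0, 0, -130, 0, 0, 60], [0, 0, 0, -130, 0, 0, 60]]

```text
time: 9.12
position: [0.4471, 0.305, 0.2504]
tool_rot: [-1.117, 1.259, 1.117]
ft_force: [0.3, 0.2, -1.6]
grip_width: 0.687
```

servo_tool:
  commands:
    - [[0, 0, 0, 0, 10, 50, 60], [0, 0, 0, 0, 30, 100, 60], [0, 0, 0, 0, 60, 150, 60], [0, 0, 0, 0, 90, 190, 60], [0, 0, 0, 0, 120, 230, 60]]

```text
time: 9.75
position: [0.3537, 0.548, 0.2459]
tool_rot: [-1.119, 1.267, 1.118]
ft_force: [-0.6, -0.2, 0.8]
grip_width: 0.69
```

servo_tool:
  commands:
    - [[0, 0, 0, 0, 0, 0, 60], [0, 0, 0, 0, 0, 0, 60]]

```text
time: 10.0
position: [0.3552, 0.5461, 0.2462]
tool_rot: [-1.12, 1.267, 1.117]
ft_force: [1.0, 0.2, -0.0]
grip_width: 0.687
```

```bash
python3 -c "
from h import *
look('k');print(head('pics/kt.png'))
im=cv2.imread('pics/kt.png')
r,b,w=grip(im,box=(120,290,260,410));c=w.mean(0);m=np.argsort(w[:,0]);a=w[m[2:]].mean(0)-w[m[:2]].mean(0)
hd=np.degrees(np.arctan2(a[1],a[0]));print(r,c,hd,np.linalg.norm(w-np.roll(w,1,0),axis=1))
est('pics/kt.png',c)
d=cv2.absdiff(im,cv2.imread('pics/top0.png'))[160:310,395:470];print('plain diff',d.mean(),(d.max(2)>40).sum())"
```

```text
t 10.0 pos [0.3552 0.5461 0.2462] Ftool [ 0.0021 -0.921   0.359 ] w 0.687441878390239 yaw 82.94249137511339
[[207.75   234.9167   3.6333]]
((193.28822326660156, 356.8384094238281), (19.295902252197266, 84.32044982910156), 7.594642639160156) [0.4455 0.3009 0.135 ] -5.7666775554444 [0.0247 0.1064 0.0251 0.1063]
pics/kt.png head 9.828598020900703 turned rad 0.292716184710776 tcp line from hinge -6.11663482655033 r 0.15603116148384732 head-tcp rad 0.27829681318517124
plain diff 1.1013037037037037 0
```

View pics/kt.png

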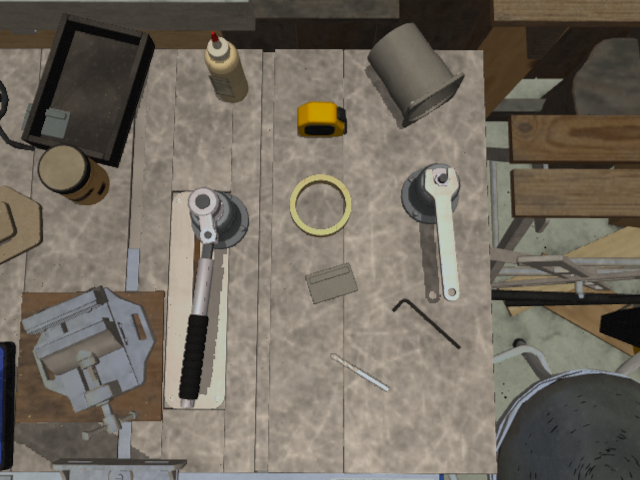

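The picture shows the handle bent at its hinge (208,235), the grip centred at (193,357), the arm clear, and the plain wrench unchanged. Bend is about 0.27 of 0.35, so it is off the stop. Handing in.

```bash
python3 -c "
from bench import close_job
print(close_job())"
```

```text
the job is handed in; nothing more can be done
None
```

I tightened the torque-wrench nut until the hinge broke over, let go, and handed the job in at about 10 s. I pushed the grip clockwise with the fingers loosely around it.

- **Nut:** it turned about 0.29 rad, then stopped turning while the handle bent under about 7 N. The absolute nut value can't be read. It started between -0.2 and 0, so it ends at no more than about 0.29, below the 0.42 limit, and most likely near 0.25.
- **Handle:** in the last top view it is bent about 0.27 to 0.28 rad, short of its 0.35 stop. That is less than the 0.285 rad estimated from the arm's position while still pushing, but within measuring error.
- **Other checks:** the arm is clear, with wrist force reading about 1 N or less. The plain wrench shows no pixel change from the start.

One hinge reading during the push was wrong because the circle detection locked onto the outer ring. I spotted it in the picture and corrected it before moving on.

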